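# Snap the sensor cover onto the new housing and keep it pressed

### The arm

A 6-joint arm with a two-finger parallel gripper is mounted at the origin on a cart in front of the work surface, level with it; the furniture and walls round the work are solid. World frame = base frame: x ahead of the robot, y to its left, z up, the work surface at z = 0. Lengths are in m, angles in rad, forces in N, time in s.
With the tool pointing down it reaches from about 0.35 to 0.775 m from the base axis. Payload 5.5 kg.
Tool frame: the origin (TCP) lies midway between the tips of the shut fingers; the grasp point (between the pads) lies 19 mm behind it; z points along the fingers, y is the line along which they close (so a half turn about z gives the same grasp; the last joint's range is limited). The gripper opens to 85 mm and grips with 20 to 120 N. Pads are 22 mm wide; open, the fingers measure 114 mm over their backs; the gripper's body (76 mm by 85 mm) begins 54 mm behind the grasp point. The pads swing forward as they close: fully open they stand 13 mm farther back than shut.
Start: joints at [0.965, 0.313, 0.046, 1.304, 0, 1.431], TCP at [0.258, 0.514, 0.206] pointing down, gripper open.
Joint ranges: [-2.76, 2.76], [-0.86, 1.69], [-1.03, 1.26], [-2.2, 2.34], [-1.47, 1.5], [-3.14, 3.14]. Speed limits (rad/s): [2.57, 2.57, 3.14, 3.14, 3.14, 3.14].

### API

Orientations are given as a unit quaternion [x, y, z, w].
In Python, from station import status, optics, arm gives the robot as it stands.
- The arm moves only by the tool servo_tool, never from a script. Its argument "plan" is a list of rows, each an object of numbers: "x", "y", "z": the shift along the tool's x, y, z in m; "turn": the turn about the tool's z in rad. A call has 1 to 20 rows; each row is the pose to reach, as a shift and turn from the pose commanded when the call began, along the tool's axes at that moment; what a row does not reach only later rows make up. A row lasts 1/8 s, in which the tool goes at most 62.5 mm and 10.7 degrees, less where a joint would pass 70% of its speed; a pose out of reach is approached as far as the arm can. A call with a gripper value outside its range is refused whole. "claw" is the closure, from -1 (fully open) to 1 (shut), set as the call begins (left out, the last holds). The fingers move at their own pace and stop on an object; the grip force is fixed at half the most. Time passes only in rows, so rows that repeat a pose let the fingers close. It gives the time, the measured TCP pose, the force, the opening and the grip force at its end, in the units of the state.
- status.read_state(): the state, without advancing time (a new reading comes with each control period).
- optics.capture(name): name is "side" or "top" or "wrist"; returns a dict with "img" (420x560x3 uint8, blue, green, red), "vertical_fov" (degrees; the focal length in pixels is half the picture's height over the tangent of half this angle, whatever the lens; pixels are square), "cx", "cy" (the principal point, pixels), "distortion" ([k1, k2, p1, p2, k3] as OpenCV has them; the pictures are not rectified), "R" (3x3) and "t" (3): a world point X has camera coordinates R X + t. Camera axes: x right, y down, z forward; pixel columns grow to the right and rows downward; lengths in m; the calibration is good to about 2 mm. A picture is of the moment at which its call begins. There is no depth.
- arm.hand_in(): hands the job in; it is judged then, once.
The state is a dict: "time_s": time; "q": joint angles; "qvel": joint speeds; "tau": joint torques, N m; "position": TCP position; "eef_rot": TCP orientation; "ft_force": force on the tool from outside, world axes, zero at the start; "torque": the same for the moment, N m; "gripper_width": finger opening in m; "gripper_force": force on a finger pad.
Only numpy, scipy, OpenCV 4.12 (cv2) and the standard library are available. Lean on these libraries where they do the work, as an engineer would, in place of code of your own. Each camera call takes 0.05 s, during which the arm holds its last target. There are 200 camera calls.

### The job

Lift the blue cover off the dark old sensor housing, where it sits loose, and press it onto the bright new housing until it snaps fully home under both spring clips. Keep pressing it straight down with about 10 N and finish like that, still holding the cover pressed; leave the other things on the bench where they are.

Things in the scene. Friction and masses are not known exactly. Their poses are not given: they have to be found in the camera images.
- cover: round blue plastic cover, 0.09 kg: flange 68 mm across, 6 mm thick, lower edge chamfered; grip boss on top, 28 mm across, from 6 to 38 mm above the origin; spigot below, 46 mm across tapering to 34 mm, reaching 18 mm below the origin. Origin: on the axis, on the underside of the flange (the face that lands on a rim). z up. Starts upright, loose in the old housing's rim
- old_housing: dark old sensor housing without clips, fixed to the bench: round body 64 mm across on a black foot plate 96x72x8 mm (long way along its x), open at the top. Origin: centre of the underside, on the bench; its rim is 60 mm above. z up
- old_rim (a point): centre of the old housing's rim (60 mm above the bench), where the cover's origin starts
- new_housing: bright aluminium new sensor housing, fixed: round body 64 mm across, bore 50 mm across and 32 mm deep, open at the top, on a grey foot plate 96x72x8 mm; a sprung steel clip with a yellow nose stands at each end of its x axis. Fingers on the boss stay clear of the clips when they close along its y axis. Origin: centre of the underside, on the bench. z up
- new_rim (a point): centre of the new housing's rim, 60 mm above the bench; the cover's origin is here when home. Pressed down, the clips resist from about 11 mm above home, the force peaks near 10 N some 8 mm above home, then suddenly drops; from 4 mm the clips spring in over the flange and pull it home (about 5 N) onto the solid rim. The spigot centres it from a few mm off
- clip_a (a joint): outward slide of the clip at the new housing's +x end, m: 0 sprung in, 0.003 as the flange passes. Clip tops are 75 mm above the bench; the noses reach in to 31 mm from the axis, so the flange (radius 34 mm) must push them out
- clip_b (a joint): the same for the clip at the -x end
- torch: dark grey torch, 34x107x35 mm, lying; a bystander, origin at the centre of its underside
- flat_bar: flat steel bar, 22x110x6 mm, lying; a bystander, origin at the centre of its underside
- adapter: dark steel pipe adapter, 36x42x44 mm, standing; a bystander, origin at the centre of its underside
- wood_block: wooden block, 45x90x32 mm; a bystander, origin at the centre of its underside
- bolt: steel bolt, 22x72x20 mm, lying; a bystander, origin at the centre of its underside
- nut: steel hexagon nut, 30x35x16 mm; a bystander, origin at the centre of its underside

How it is judged:
On the way, in this order (a step that is already met when the one before it is completed fails the run):
1. the cover is lifted in the fingers clear of the old housing, at least 25 mm above its seat (z of cover in the frame of old_rim above 0.025 m and contact force between the fingers and cover above 0.5 N and contact force between cover and old_housing below 0.1 N), for 0.1 s.
2. the cover has snapped home on the new housing, both clips closed over it (z of cover in the frame of new_rim below 0.0015 m and horizontal distance between cover and new_rim below 0.003 m and angle between cover's own z axis and vertical below 0.04 rad and value of joint each of clip_a, clip_b below 0.001 m), for 0.1 s.
At the end, for the whole second after the job is handed in: The cover lies home on the new housing (flange within 1.5 mm of the rim in height, within 3 mm of its centre, tilted less than 0.04 rad), both clips are sprung in over it (within 1 mm), and the fingers still touch it and press it onto the housing with 5 to 45 N (all of step 2 and contact force between cover and new_housing between 5 and 45 N and contact force between the fingers and cover above 1 N); the arm keeps its last pose, push and grip.
It fails at once if a bystander is moved more than 30 mm (distance of any of torch, flat_bar, adapter, wood_block, bolt, nut from where it was at the start of the episode above 0.03 m).
It also fails if it takes over 54 s, if anything falls off the work surface, if the arm or the gripper's body presses on something with over 40 N, if the wrist force passes 120 N, or if a joint passes its speed limit or range.

## Working session

There is one attempt and no reset: what is moved stays moved. The work goes in short steps, Python scripts to look and compute and a tool call to move; the robot and the scene stay as the last step left them, time stands still between calls to the robot, and variables do not carry over. Pictures are saved under pics/ and viewed, at most 12 in all, crops included, and the job is handed in when it is done.

Besides the shell and the picture viewer there is one more tool, called after "Emit:" in YAML: its name, and indented under it one key for each argument. servo_tool: Moves the arm, as the interface text tells. Its arguments: {"type":"object","properties":{"plan":{"type":"array"},"claw":{"type":"number"}},"required":["plan"]}

```bash
mkdir -p pics; ls
python3 - <<'E'
from station import status, optics
import cv2
s=status.read_state(); print(s)
for n in ("top","side"):
    c=optics.capture(n); cv2.imwrite(f"pics/{n}0.png",c["img"]); print(n,c["vertical_fov"],c["cx"],c["cy"],c["distortion"],c["R"],c["t"])
E
```

```text
pics
{'time_s': 0.0, 'q': array([9.65384503e-01, 3.14008621e-01, 4.49979137e-02, 1.30358896e+00,
       4.69721704e-05, 1.43119757e+00]), 'qvel': array([-1.42325888e-04,  9.74828157e-04, -8.61237738e-04,  1.90544522e-03,
        5.85241420e-06, -3.23701647e-05]), 'tau': array([ 1.02379021e-03, -4.80622780e+01,  2.98535210e+01,  1.91783480e-02,
        1.17942324e-05, -7.72039925e-06]), 'position': array([0.25794474, 0.51329214, 0.20511197]), 'eef_rot': array([ 2.30806478e-01,  9.72999258e-01, -8.31285778e-04, -3.50038766e-04]), 'ft_force': array([-0.85295574,  0.51897641, -0.26559667]), 'torque': array([-0.00583882, -0.03350119,  0.03398301]), 'gripper_force': 0.0, 'gripper_width': 0.08516548290740682}
top 48.82718957531707 273.83259649369165 207.2780927059661 [-0.13449287  0.          0.          0.          0.        ] [[-2.63137906e-02 -9.99653436e-01 -7.69637749e-04]
 [-9.90356461e-01  2.61738110e-02 -1.36047830e-01]
 [ 1.36020825e-01 -2.81771839e-03 -9.90701971e-01]] [-0.13924788  0.6076524   0.91658636]
side 44.93124591166017 273.35568527601606 211.58241536913275 [0.04927932 0.         0.         0.         0.        ] [[-0.99503839 -0.098116   -0.0164881 ]
 [-0.0271032   0.42677226 -0.9039529 ]
 [ 0.0957289  -0.89902096 -0.42731404]] [0.56525657 0.15244029 0.77026341]
```

View pics/top0.png

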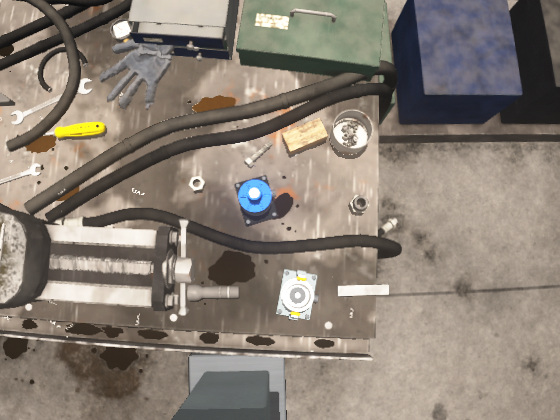

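View pics/side0.png

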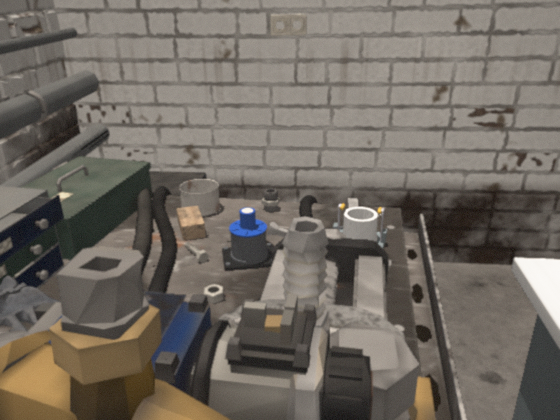

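The top view shows the blue cover at about (255,197), the new housing at about (297,293) with yellow clips above and below it, and a vise to the left. The side view shows the cover at about (248,232), with its boss top near (247,212), and the new rim at about (361,216), with yellow noses at about (341,207) and (381,210).

```bash
cat > h.py <<'E'
import numpy as np, cv2
from station import status, optics
def K(c):
    f=210/np.tan(np.radians(c["vertical_fov"]/2)); return np.array([[f,0,c["cx"]],[0,f,c["cy"]],[0,0,1.]])
def ray(c,p):
    n=cv2.undistortPoints(np.array([[p]],float),K(c),np.array(c["distortion"],float))[0,0]
    R=np.array(c["R"]);t=np.array(c["t"]); d=R.T@np.array([n[0],n[1],1]); return -R.T@t,d/np.linalg.norm(d)
def plane(c,p,z):
    o,d=ray(c,p); return o+d*(z-o[2])/d[2]
def tri(*cps):
    A=np.zeros((3,3));b=np.zeros(3);rs=[ray(c,p) for c,p in cps]
    for o,d in rs: M=np.eye(3)-np.outer(d,d);A+=M;b+=M@o
    X=np.linalg.solve(A,b); return X,[round(float(np.linalg.norm((np.eye(3)-np.outer(d,d))@(X-o))),4) for o,d in rs]
def proj(c,X):
    R=np.array(c["R"]);return cv2.projectPoints(np.array([X],float),cv2.Rodrigues(R)[0],np.array(c["t"],float),K(c),np.array(c["distortion"],float))[0][0,0]
def blobs(m,amin=8):
    n,l,s,ce=cv2.connectedComponentsWithStats(m.astype(np.uint8)); 
    return [(ce[i].round(1).tolist(),s[i].tolist()) for i in range(1,n) if s[i][4]>=amin]
def masks(img):
    h=cv2.cvtColor(img,cv2.COLOR_BGR2HSV);H,S,V=cv2.split(h)
    return dict(blue=(H>100)&(H<125)&(S>120)&(V>90),yellow=(H>20)&(H<35)&(S>120)&(V>120))
E
python3 - <<'E'
from h import *
np.set_printoptions(precision=4,suppress=True)
for n in ("top","side"):
    c=optics.capture(n); m=masks(c["img"])
    for k in m: print(n,k,blobs(m[k]))
    x,y,w,h=(215,150,150,180) if n=="top" else (215,190,190,90)
    cv2.imwrite(f"pics/{n}c.png",cv2.resize(c["img"][y:y+h,x:x+w],None,fx=4 if n=="side" else 3,fy=4 if n=="side" else 3,interpolation=cv2.INTER_CUBIC))
    for X in ([.5,0,0],):print(proj(c,X))
E
```

```text
top blue [([254.6, 195.8], [238, 179, 34, 34, 781])]
top yellow [([80.4, 129.6], [55, 122, 51, 16, 610]), ([301.0, 278.4], [297, 276, 9, 5, 25]), ([295.0, 313.1], [291, 311, 9, 5, 31])]
[202.5758 259.8653]
side blue [([247.5, 225.9], [230, 210, 37, 27, 621]), ([175.9, 334.0], [160, 315, 31, 36, 563])]
side yellow [([379.3, 209.9], [378, 208, 3, 5, 10])]
[315.4771 297.9481]
```

View pics/topc.png

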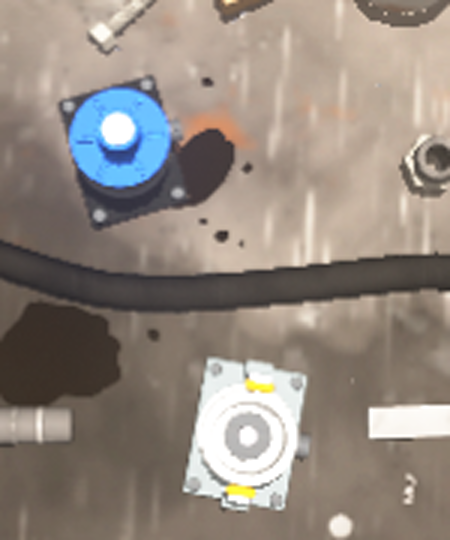

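View pics/sidec.png

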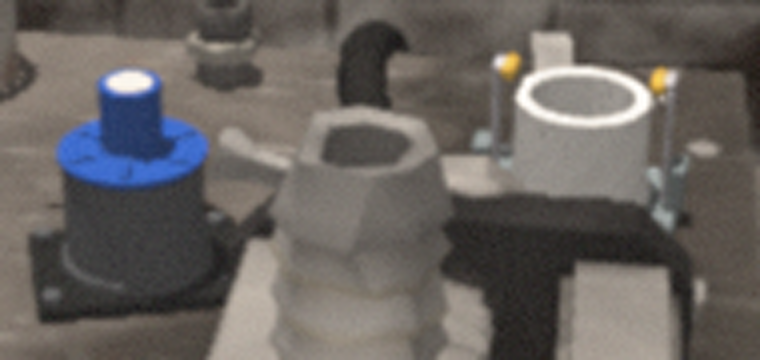

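The crops show these full-image pixels. Boss top: top view (254.6,193), side view (247.7,210.5). Flange top: top (255,195.8), side (248,227.7). New rim: top (297.7,294.7), side (361,214). Noses: top (301,278.4) and (295,313.1), side (342.3,206.2) and (380.5,210).

Run:
```python
from h import *
np.set_printoptions(precision=4,suppress=True)
t=optics.capture("top");s=optics.capture("side")
for n,a,b in (("boss",(254.6,193),(247.7,210.5)),("flange",(255,195.8),(248,227.7)),("rim",(297.7,294.7),(361,214)),("noseA",(301,278.4),(342.3,206.2)),("noseB",(295,313.1),(380.5,210))):
    print(n,*tri((t,a),(s,b)))
c,d=plane(t,(301,278.4),.073),plane(t,(295,313.1),.073)
print("noses mid",(c+d)/2,d-c,"yaw x axis",np.degrees(np.arctan2(*(c-d)[1::-1])))
print("flange plane",plane(t,(255,195.8),.066),plane(t,(254.6,193),.098), plane(t,(297.7,294.7),.06))
# foot plate corners old/new from crop
for q in ((68,103),(148,83),(178,192),(99,215)): print(plane(t,(215+q[0]/3,150+q[1]/3),.008))
```

```text
boss [ 0.6245 -0.1182  0.0964] [0.0009, 0.0009]
flange [ 0.6248 -0.1176  0.0626] [0.0006, 0.0006]
rim [ 0.422  -0.198   0.0575] [0.0023, 0.0023]
noseA [ 0.4559 -0.205   0.0695] [0.0008, 0.0008]
noseB [ 0.3872 -0.191   0.0701] [0.0022, 0.0022]
noses mid [ 0.4232 -0.1979  0.073 ] [-0.0672  0.0138  0.    ] yaw x axis -11.636043284519202
flange plane [ 0.6249 -0.1176  0.066 ] [ 0.6252 -0.1182  0.098 ] [ 0.4245 -0.198   0.06  ]
[ 0.6605 -0.0785  0.008 ]
[ 0.6736 -0.1365  0.008 ]
[ 0.5938 -0.156   0.008 ]
[ 0.5788 -0.0993  0.008 ]
```

Run:
```python
from h import *
np.set_printoptions(precision=3,suppress=True)
t=optics.capture("top");s=optics.capture("side");w=optics.capture("wrist");cv2.imwrite("pics/w0.png",w["img"])
print(-np.array(w["R"]).T@w["t"], np.array(w["R"]))
for p in ((183,222),(180,270),(180,316),(20,225),(238,292),(20,265)):
    print(p,[(z,plane(t,p,z)[:2],proj(s,plane(t,p,z)).round()) for z in (.05,.1,.2,.3)])
from scipy.spatial.transform import Rotation as R
st=status.read_state();M=R.from_quat(st["eef_rot"]).as_matrix();print(M)
```

```text
[0.183 0.551 0.374] [[ 0.45   0.893 -0.001]
 [ 0.844 -0.425  0.326]
 [ 0.291 -0.147 -0.945]]
(183, 222) [(0.05, array([0.577, 0.032]), array([265., 281.])), (0.1, array([0.572, 0.022]), array([269., 249.])), (0.2, array([0.56 , 0.003]), array([276., 182.])), (0.3, array([ 0.549, -0.017]), array([284., 111.]))]
(180, 270) [(0.05, array([0.479, 0.039]), array([330., 286.])), (0.1, array([0.479, 0.029]), array([331., 253.])), (0.2, array([0.478, 0.008]), array([333., 185.])), (0.3, array([ 0.478, -0.012]), array([336., 112.]))]
(180, 316) [(0.05, array([0.387, 0.04 ]), array([393., 289.])), (0.1, array([0.391, 0.029]), array([392., 256.])), (0.2, array([0.4  , 0.009]), array([389., 186.])), (0.3, array([ 0.41 , -0.011]), array([387., 112.]))]
(20, 225) [(0.05, array([0.579, 0.388]), array([217., 503.])), (0.1, array([0.573, 0.359]), array([227., 435.])), (0.2, array([0.562, 0.302]), array([244., 304.])), (0.3, array([0.551, 0.244]), array([261., 180.]))]
(238, 292) [(0.05, array([ 0.432, -0.079]), array([357., 248.])), (0.1, array([ 0.435, -0.083]), array([357., 221.])), (0.2, array([ 0.439, -0.09 ]), array([358., 162.])), (0.3, array([ 0.443, -0.098]), array([358.,  98.]))]
(20, 265) [(0.05, array([0.494, 0.385]), array([314., 508.])), (0.1, array([0.492, 0.356]), array([317., 438.])), (0.2, array([0.49 , 0.299]), array([323., 306.])), (0.3, array([0.488, 0.242]), array([328., 181.]))]
[[-0.893  0.449 -0.   ]
 [ 0.449  0.893 -0.   ]
 [-0.    -0.    -1.   ]]
```

View pics/w0.png

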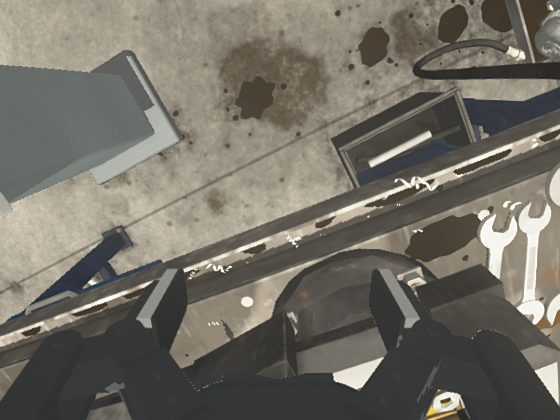

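The wrist picture shows the open fingers over the bench edge beside the vise base, with nothing between the pads. I'll go up first, cross above the vise, and hover over the cover.

Emit:
servo_tool:
  plan:
    - {"z": -0.06}
    - {"z": -0.12}
    - {"x": -0.05,"y": -0.03,"z": -0.12,"turn": -0.05}
    - {"x": -0.612,"y": -0.4,"z": -0.12,"turn": -0.263}
    - {"x": -0.612,"y": -0.4,"z": -0.12,"turn": -0.263}
    - {"x": -0.612,"y": -0.4,"z": -0.12,"turn": -0.263}
    - {"x": -0.612,"y": -0.4,"z": -0.12,"turn": -0.263}
    - {"x": -0.612,"y": -0.4,"z": -0.12,"turn": -0.263}
    - {"x": -0.612,"y": -0.4,"z": -0.12,"turn": -0.263}
    - {"x": -0.612,"y": -0.4,"z": -0.12,"turn": -0.263}
    - {"x": -0.612,"y": -0.4,"z": -0.12,"turn": -0.263}
    - {"x": -0.612,"y": -0.4,"z": -0.12,"turn": -0.263}
    - {"x": -0.612,"y": -0.4,"z": -0.12,"turn": -0.263}
    - {"x": -0.612,"y": -0.4,"z": -0.12,"turn": -0.263}
    - {"x": -0.612,"y": -0.4,"z": -0.12,"turn": -0.263}
    - {"x": -0.612,"y": -0.4,"z": -0.12,"turn": -0.263}
    - {"x": -0.612,"y": -0.4,"z": -0.12,"turn": -0.263}
  claw: -1

```text
invalid input at $.plan[0]: expected keys x, y, z, turn
```

Emit:
servo_tool:
  plan:
    - {"x": 0,"y": 0,"z": -0.06,"turn": 0}
    - {"x": 0,"y": 0,"z": -0.12,"turn": 0}
    - {"x": -0.05,"y": -0.03,"z": -0.12,"turn": -0.05}
    - {"x": -0.612,"y": -0.4,"z": -0.12,"turn": -0.263}
    - {"x": -0.612,"y": -0.4,"z": -0.12,"turn": -0.263}
    - {"x": -0.612,"y": -0.4,"z": -0.12,"turn": -0.263}
    - {"x": -0.612,"y": -0.4,"z": -0.12,"turn": -0.263}
    - {"x": -0.612,"y": -0.4,"z": -0.12,"turn": -0.263}
    - {"x": -0.612,"y": -0.4,"z": -0.12,"turn": -0.263}
    - {"x": -0.612,"y": -0.4,"z": -0.12,"turn": -0.263}
    - {"x": -0.612,"y": -0.4,"z": -0.12,"turn": -0.263}
    - {"x": -0.612,"y": -0.4,"z": -0.12,"turn": -0.263}
    - {"x": -0.612,"y": -0.4,"z": -0.12,"turn": -0.263}
    - {"x": -0.612,"y": -0.4,"z": -0.12,"turn": -0.263}
    - {"x": -0.612,"y": -0.4,"z": -0.12,"turn": -0.263}
    - {"x": -0.612,"y": -0.4,"z": -0.12,"turn": -0.263}
    - {"x": -0.612,"y": -0.4,"z": -0.12,"turn": -0.263}
  claw: -1

```text
time_s: 2.58
position: [0.625, -0.1171, 0.3268]
eef_rot: [0.1, 0.995, 0.0, 0.0]
ft_force: [1.1, -0.5, 0.4]
gripper_width: 0.0853
gripper_force: 0.0
```

Run:
```python
from h import *
np.set_printoptions(precision=4,suppress=True)
w=optics.capture("wrist");cv2.imwrite("pics/w1.png",w["img"]);m=masks(w["img"])
for k in m: print(k,blobs(m[k]))
print("expect",[proj(w,X).round(1) for X in ([.625,-.118,.098],[.625,-.118,.066],[.423,-.198,.06])],status.read_state()["q"])
```

```text
blue [([278.8, 157.9], [254, 134, 51, 51, 1764])]
yellow [([178.0, 38.6], [171, 36, 15, 6, 66]), ([529.5, 209.7], [499, 194, 61, 30, 1013])]
expect [array([277.3, 164.3]), array([277.3, 159.2]), array([178.6,  10.1])] [-0.3114  0.4551  0.5498  1.6644  0.0002 -0.1103]
```

View pics/w1.png

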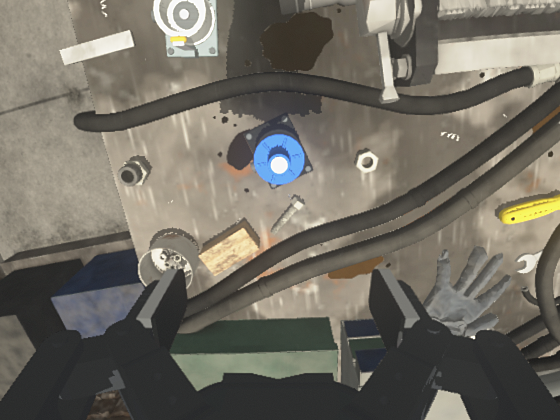

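The wrist view shows the cover's boss at (279,163) and its flange centred at (279,158), matching the prediction to about 1.5 px. The new housing is at the top near (184,15). I'll descend and check from near.

Emit:
servo_tool:
  plan:
    - {"x": 0,"y": 0,"z": 0.06,"turn": 0}
    - {"x": 0,"y": 0,"z": 0.12,"turn": 0}
    - {"x": 0,"y": 0,"z": 0.17,"turn": 0}
    - {"x": 0,"y": 0,"z": 0.17,"turn": 0}
    - {"x": 0,"y": 0,"z": 0.17,"turn": 0}

```text
time_s: 3.25
position: [0.6266, -0.1182, 0.1588]
eef_rot: [0.101, 0.995, -0.0, 0.002]
ft_force: [-0.1, -0.7, 0.8]
gripper_width: 0.0856
gripper_force: 0.0
```

Run:
```python
from h import *
np.set_printoptions(precision=4,suppress=True)
w=optics.capture("wrist");cv2.imwrite("pics/w2.png",w["img"])
st=status.read_state();print(st["position"],st["eef_rot"])
h=cv2.cvtColor(w["img"],cv2.COLOR_BGR2HSV)
m=((h[...,0]>95)&(h[...,0]<130)&(h[...,1]>100)&(h[...,2]>50)).astype(np.uint8)
n,l,s,ce=cv2.connectedComponentsWithStats(m);i=1+np.argmax(s[1:,4]);print(s[i],ce[i])
c=cv2.convexHull(max(cv2.findContours((l==i).astype(np.uint8),0,2)[0],key=cv2.contourArea));e=cv2.fitEllipse(c);print(e,plane(w,e[0],.066),plane(w,e[0],.064))
# bright boss top inside hull
b=np.zeros_like(m);cv2.drawContours(b,[c],-1,1,-1);bb=b*((h[...,1]<90)&(h[...,2]>190)).astype(np.uint8);B=[x for x in blobs(bb,100)];print(B)
for x in B: print(plane(w,x[0],.098))
t=optics.capture("top")
if B: print(tri((w,B[0][0]),(t,(254.6,193))), tri((w,e[0]),(t,(255,195.8))))
```

```text
[ 0.6274 -0.1186  0.1596] [ 0.1009  0.9949 -0.0005  0.0027]
[ 240  157   81   77 4269] [280.1218 192.5292]
((280.13116455078125, 194.5898895263672), (76.57980346679688, 80.57905578613281), 88.56827545166016) [ 0.6244 -0.116   0.066 ] [ 0.625  -0.1161  0.064 ]
[([281.7, 215.1], [267, 206, 28, 18, 291])]
[ 0.6306 -0.1162  0.098 ]
(array([ 0.6234, -0.117 ,  0.1144]), [0.0021, 0.0021]) (array([ 0.6264, -0.1169,  0.0584]), [0.0006, 0.0006])
```

View pics/w2.png

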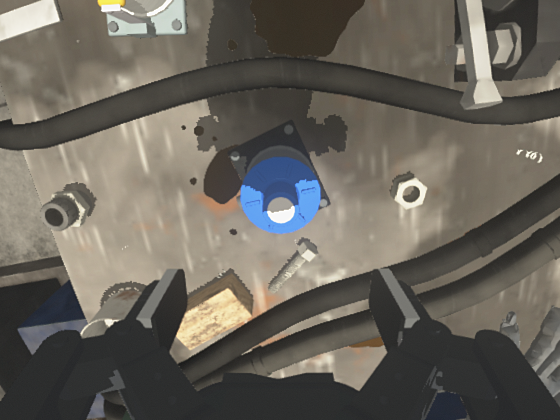

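Seen from near, the flange is centred at (280,194.6) and the boss at about (281,209), so the cover is at about (0.625, -0.1165). The space around the fingers is clear. Next I descend, grip and check.

Emit:
servo_tool:
  plan:
    - {"x": 0,"y": 0.0015,"z": 0.03,"turn": 0}
    - {"x": 0,"y": 0.0015,"z": 0.06,"turn": 0}
    - {"x": 0,"y": 0.0015,"z": 0.08,"turn": 0}
    - {"x": 0,"y": 0.0015,"z": 0.088,"turn": 0}
    - {"x": 0,"y": 0.0015,"z": 0.088,"turn": 0}
    - {"x": 0,"y": 0.0015,"z": 0.088,"turn": 0}

```text
time_s: 4.1
position: [0.627, -0.1174, 0.0697]
eef_rot: [0.101, 0.995, -0.0, 0.001]
ft_force: [-0.6, 0.2, -0.5]
gripper_width: 0.0855
gripper_force: 0.0
```

Emit:
servo_tool:
  plan:
    - {"x": 0,"y": 0,"z": 0,"turn": 0}
    - {"x": 0,"y": 0,"z": 0,"turn": 0}
    - {"x": 0,"y": 0,"z": 0,"turn": 0}
    - {"x": 0,"y": 0,"z": 0,"turn": 0}
    - {"x": 0,"y": 0,"z": 0,"turn": 0}
    - {"x": 0,"y": 0,"z": 0,"turn": 0}
    - {"x": 0,"y": 0,"z": 0,"turn": 0}
    - {"x": 0,"y": 0,"z": 0,"turn": 0}
  claw: 1

```text
time_s: 5.1
position: [0.626, -0.1171, 0.0686]
eef_rot: [0.101, 0.995, -0.0, 0.0]
ft_force: [-0.5, 1.0, 5.7]
gripper_width: 0.0239
gripper_force: 58.8
```

Emit:
servo_tool:
  plan:
    - {"x": 0,"y": 0,"z": -0.015,"turn": 0}
    - {"x": 0,"y": 0,"z": -0.03,"turn": 0}
    - {"x": 0,"y": 0,"z": -0.045,"turn": 0}
    - {"x": 0,"y": 0,"z": -0.06,"turn": 0}
    - {"x": 0,"y": 0,"z": -0.075,"turn": 0}
    - {"x": 0,"y": 0,"z": -0.09,"turn": 0}
    - {"x": 0,"y": 0,"z": -0.09,"turn": 0}
    - {"x": 0,"y": 0,"z": -0.09,"turn": 0}
    - {"x": 0,"y": 0,"z": -0.09,"turn": 0}

```text
time_s: 6.22
position: [0.6252, -0.1168, 0.1571]
eef_rot: [0.101, 0.995, 0.0, -0.001]
ft_force: [0.3, -0.6, -1.6]
gripper_width: 0.024
gripper_force: 58.9
```

Run:
```python
from h import *
t=optics.capture("side");w=optics.capture("wrist")
a=t["img"][150:290,190:410];b=w["img"][100:300,180:400]
cv2.imwrite("pics/g.png",np.hstack([cv2.resize(a,(420,267)),cv2.resize(b,(294,267))]))
print(status.read_state())
```

```text
{'time_s': 6.325, 'q': array([-3.10926781e-01,  4.50208511e-01,  1.28377333e-01,  1.25023548e+00,
        1.18990055e-04, -1.08117446e-01]), 'qvel': array([ 0.00155725, -0.00133534,  0.00427281,  0.00213372, -0.00014271,
       -0.00100658]), 'tau': array([ 5.34045626e-03, -5.58565629e+01,  2.99636221e+01,  1.24680015e-02,
        7.56467375e-05,  5.35437175e-05]), 'position': array([ 0.62532333, -0.11687761,  0.15725395]), 'eef_rot': array([ 1.01230985e-01,  9.94862745e-01,  1.90303055e-04, -6.08897915e-04]), 'ft_force': array([-0.05975662,  0.29474048, -0.81959827]), 'torque': array([-0.047217  ,  0.01141528, -0.02838186]), 'gripper_force': 58.89782130718231, 'gripper_width': 0.02379076102924088}
```

View pics/g.png

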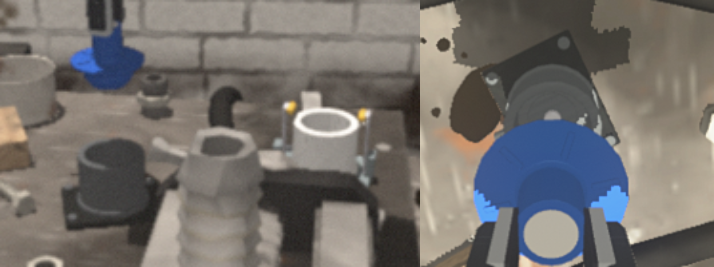

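The cover is in the fingers and upright, clear of the old housing. Next I move near the new housing, leaving it visible to the wrist camera.

Emit:
servo_tool:
  plan:
    - {"x": 0.03,"y": -0.03,"z": -0.01,"turn": 0}
    - {"x": 0.06,"y": -0.07,"z": -0.02,"turn": 0}
    - {"x": 0.085,"y": -0.1,"z": -0.02,"turn": 0}
    - {"x": 0.1,"y": -0.1205,"z": -0.02,"turn": 0}
    - {"x": 0.1,"y": -0.1205,"z": -0.02,"turn": 0}
    - {"x": 0.1,"y": -0.1205,"z": -0.02,"turn": 0}
    - {"x": 0.1,"y": -0.1205,"z": -0.02,"turn": 0}
    - {"x": 0.1,"y": -0.1205,"z": -0.02,"turn": 0}

```text
time_s: 7.32
position: [0.504, -0.2143, 0.1778]
eef_rot: [0.101, 0.995, 0.0, -0.0]
ft_force: [-0.5, -0.1, -1.6]
gripper_width: 0.0237
gripper_force: 59.0
```

Run:
```python
from h import *
np.set_printoptions(precision=4,suppress=True)
w=optics.capture("wrist");t=optics.capture("top");s=optics.capture("side");st=status.read_state();print(st["position"],st["eef_rot"],st["ft_force"])
for n,c in (("w",w),("t",t),("s",s)):
    m=masks(c["img"]);print(n,"yellow",blobs(m["yellow"]))
    h=cv2.cvtColor(c["img"],cv2.COLOR_BGR2HSV);print(" blue",blobs((h[...,0]>95)&(h[...,0]<130)&(h[...,1]>140)&(h[...,2]>40),150))
    if n=="t": X=[plane(c,b[0],.073) for b in blobs(m["yellow"]) if b[0][1]>200];print(X)
a=w["img"];b=s["img"][120:270,230:430]
cv2.imwrite("pics/h.png",np.hstack([cv2.resize(a,(480,360)),cv2.resize(b,(320,360))]))
```

```text
[ 0.5038 -0.2145  0.1778] [ 0.1009  0.9949  0.0001 -0.0001] [-0.0544  0.0459 -0.3506]
w yellow [([278.7, 47.9], [267, 43, 25, 10, 213]), ([277.9, 137.6], [267, 134, 23, 9, 175])]
 blue [([277.9, 232.3], [221, 190, 115, 108, 7036])]
t yellow [([79.9, 129.3], [55, 122, 50, 16, 579])]
 blue []
[]
s yellow []
 blue [([318.5, 153.1], [301, 136, 35, 30, 534])]
```

View pics/h.png

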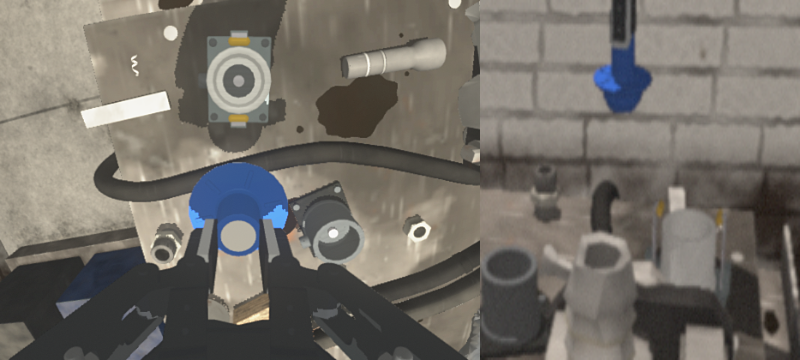

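The wrist view shows the new housing straight ahead, with its noses at (278.7,47.9) and (277.9,137.6), and the held cover at column 278. They are aligned in the tool's y.

Run:
```python
from h import *
np.set_printoptions(precision=4,suppress=True)
w=optics.capture("wrist");s=optics.capture("side");st=status.read_state()
a,b=[plane(w,p,.073) for p in ((278.7,47.9),(277.9,137.6))];print("noses",a,b,"mid",(a+b)/2,"len",np.linalg.norm(a-b),"yaw",np.degrees(np.arctan2(*(b-a)[1::-1])))
t={};
for p,q in (((278.7,47.9),(380.5,210)),((277.9,137.6),(342.3,206.2))): print("tri nose",tri((w,p),(s,q)))
# cover in hand: ellipse fit of the visible flange edge (front half)
h=cv2.cvtColor(w["img"],cv2.COLOR_BGR2HSV);m=((h[...,0]>95)&(h[...,0]<130)&(h[...,1]>140)&(h[...,2]>40)).astype(np.uint8)
n,l,ss,ce=cv2.connectedComponentsWithStats(m);i=1+np.argmax(ss[1:,4]);c=max(cv2.findContours((l==i).astype(np.uint8),0,1)[0],key=cv2.contourArea)[:,0]
c=np.array([p for p in c if p[1]<235]);P=np.array([plane(w,p,st["position"][2]-.002)[:2] for p in c]);from scipy.optimize import least_squares
# keep outermost points: circle fit on flange top plane
r=least_squares(lambda v:np.hypot(*(P-v[:2]).T)-v[2],[*st["position"][:2],.034],loss="soft_l1",f_scale=.001);print("cover",r.x,"n",len(P),"tcp",st["position"],"side px of tcp",proj(s,st["position"]))
```

```text
noses [ 0.3886 -0.1904  0.073 ] [ 0.456  -0.2049  0.073 ] mid [ 0.4223 -0.1976  0.073 ] len 0.06901908525762468 yaw -12.114435758360106
tri nose (array([ 0.3867, -0.1902,  0.0704]), [0.0016, 0.0016])
tri nose (array([ 0.4558, -0.2049,  0.0697]), [0.0007, 0.0007])
cover [ 0.5032 -0.2146  0.0328] n 148 tcp [ 0.5037 -0.2147  0.1779] side px of tcp [318.0381 149.8026]
```

The cover sits centred on the TCP to within 1 mm, and the target is (0.4225, -0.1977). Next I go over it and down to about 45 mm above home.

Emit:
servo_tool:
  plan:
    - {"x": 0.04,"y": 0.0005,"z": 0,"turn": 0}
    - {"x": 0.07,"y": 0.0005,"z": 0,"turn": 0}
    - {"x": 0.082,"y": 0.0005,"z": 0,"turn": 0}
    - {"x": 0.082,"y": 0.0005,"z": 0.02,"turn": 0}
    - {"x": 0.082,"y": 0.0005,"z": 0.045,"turn": 0}
    - {"x": 0.082,"y": 0.0005,"z": 0.063,"turn": 0}
    - {"x": 0.082,"y": 0.0005,"z": 0.063,"turn": 0}
    - {"x": 0.082,"y": 0.0005,"z": 0.063,"turn": 0}
    - {"x": 0.082,"y": 0.0005,"z": 0.063,"turn": 0}

```text
time_s: 8.7
position: [0.4241, -0.1984, 0.1159]
eef_rot: [0.101, 0.995, -0.0, 0.001]
ft_force: [0.0, -0.8, -0.8]
gripper_width: 0.0234
gripper_force: 59.0
```

Run:
```python
from h import *
w=optics.capture("wrist");t=optics.capture("top");s=optics.capture("side");print(status.read_state()["position"])
m=masks(w["img"]);print(blobs(m["yellow"]))
b=s["img"][130:250,300:420]
cv2.imwrite("pics/i.png",np.hstack([cv2.resize(w["img"][60:320,150:410],(400,400)),cv2.resize(b,(400,400))]))
```

```text
[ 0.42373019 -0.19815457  0.11557237]
[([279.4, 168.3], [265, 163, 29, 10, 227])]
```

View pics/i.png

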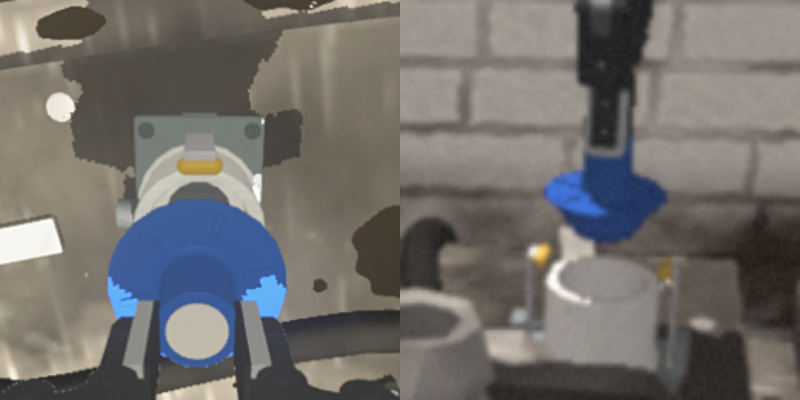

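The cover hangs upright over the bore, in line with both clips in each view. I'll lower it to just above where the clips engage, then creep down.

Emit:
servo_tool:
  plan:
    - {"x": 0.001,"y": 0,"z": 0.012,"turn": 0}
    - {"x": 0.001,"y": 0,"z": 0.024,"turn": 0}
    - {"x": 0.001,"y": 0,"z": 0.033,"turn": 0}
    - {"x": 0.001,"y": 0,"z": 0.033,"turn": 0}
    - {"x": 0.001,"y": 0,"z": 0.033,"turn": 0}

```text
time_s: 9.48
position: [0.4223, -0.1977, 0.0819]
eef_rot: [0.101, 0.995, 0.0, -0.0]
ft_force: [0.2, -0.6, -1.3]
gripper_width: 0.0237
gripper_force: 59.0
```

Emit:
servo_tool:
  plan:
    - {"x": 0,"y": 0,"z": 0.002,"turn": 0}
    - {"x": 0,"y": 0,"z": 0.004,"turn": 0}
    - {"x": 0,"y": 0,"z": 0.006,"turn": 0}
    - {"x": 0,"y": 0,"z": 0.006,"turn": 0}
    - {"x": 0,"y": 0,"z": 0.006,"turn": 0}

```text
time_s: 10.1
position: [0.4224, -0.1979, 0.077]
eef_rot: [0.101, 0.995, -0.0, 0.0]
ft_force: [-2.3, 1.2, 7.2]
gripper_width: 0.0241
gripper_force: 60.0
```

Emit:
servo_tool:
  plan:
    - {"x": 0,"y": 0,"z": 0.0015,"turn": 0}
    - {"x": 0,"y": 0,"z": 0.003,"turn": 0}
    - {"x": 0,"y": 0,"z": 0.0045,"turn": 0}
    - {"x": 0,"y": 0,"z": 0.0045,"turn": 0}
    - {"x": 0,"y": 0,"z": 0.0045,"turn": 0}

```text
time_s: 10.72
position: [0.4199, -0.1971, 0.0744]
eef_rot: [0.101, 0.995, -0.001, -0.002]
ft_force: [-15.2, 6.3, 30.8]
gripper_width: 0.0238
gripper_force: 63.1
```

Emit:
servo_tool:
  plan:
    - {"x": 0,"y": 0,"z": 0.001,"turn": 0}
    - {"x": 0,"y": 0,"z": 0.002,"turn": 0}
    - {"x": 0,"y": 0,"z": 0.003,"turn": 0}
    - {"x": 0,"y": 0,"z": 0.003,"turn": 0}
    - {"x": 0,"y": 0,"z": 0.003,"turn": 0}

```text
time_s: 11.35
position: [0.422, -0.1975, 0.0686]
eef_rot: [0.101, 0.995, 0.0, -0.0]
ft_force: [-3.0, 1.5, 5.8]
gripper_width: 0.0237
gripper_force: 60.4
```

It snapped past the clips. Next I press a little more to find the solid rim.

Emit:
servo_tool:
  plan:
    - {"x": 0,"y": 0,"z": 0.0005,"turn": 0}
    - {"x": 0,"y": 0,"z": 0.001,"turn": 0}
    - {"x": 0,"y": 0,"z": 0.001,"turn": 0}
    - {"x": 0,"y": 0,"z": 0.001,"turn": 0}

```text
time_s: 11.85
position: [0.4221, -0.1975, 0.0684]
eef_rot: [0.101, 0.995, 0.0, -0.0]
ft_force: [-5.5, 2.9, 13.9]
gripper_width: 0.0238
gripper_force: 61.3
```

Run:
```python
from h import *
np.set_printoptions(precision=4,suppress=True)
w=optics.capture("wrist");s=optics.capture("side");st=status.read_state();print(st["position"],st["eef_rot"],st["ft_force"])
m=masks(w["img"]);print(blobs(m["yellow"]),[plane(w,b[0],.073) for b in blobs(m["yellow"])])
b=s["img"][170:250,310:410]
cv2.imwrite("pics/j.png",np.hstack([cv2.resize(w["img"][120:320,180:380],(400,400)),cv2.resize(b,(400,400),interpolation=cv2.INTER_CUBIC)]))
```

```text
[ 0.4221 -0.1975  0.0684] [ 0.1012  0.9949 -0.     -0.0002] [-6.2046  2.5554 14.3433]
[([278.9, 192.4], [261, 185, 37, 13, 340]), ([278.1, 302.7], [262, 297, 33, 12, 301])] [array([ 0.3885, -0.1902,  0.073 ]), array([ 0.4556, -0.2045,  0.073 ])]
```

View pics/j.png

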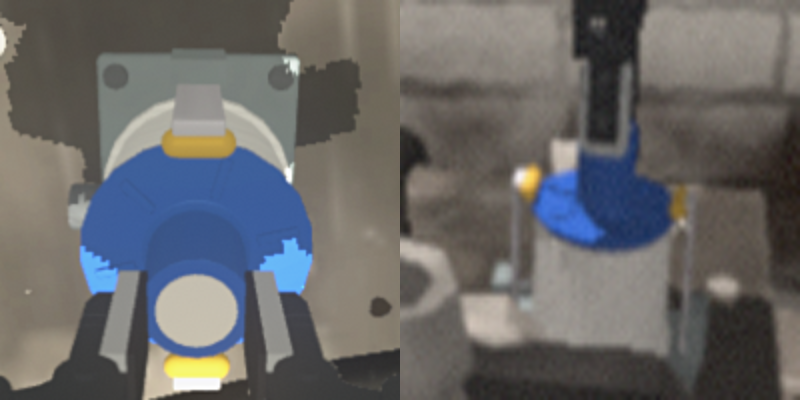

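The flange lies on the rim with both noses over it: noses at (0.3885, -0.1902) and (0.4556, -0.2045), unchanged from when the clips were closed. The stop is solid at 14 N, so I'll ease to about 10 N and settle.

Emit:
servo_tool:
  plan:
    - {"x": 0,"y": 0,"z": -0.0004,"turn": 0}
    - {"x": 0,"y": 0,"z": -0.0004,"turn": 0}
    - {"x": 0,"y": 0,"z": -0.0004,"turn": 0}
    - {"x": 0,"y": 0,"z": -0.0004,"turn": 0}
    - {"x": 0,"y": 0,"z": -0.0004,"turn": 0}
    - {"x": 0,"y": 0,"z": -0.0004,"turn": 0}

```text
time_s: 12.7
position: [0.4221, -0.1975, 0.0685]
eef_rot: [0.101, 0.995, 0.0, -0.0]
ft_force: [-5.4, 2.1, 10.6]
gripper_width: 0.0235
gripper_force: 60.9
```

```bash
python3 -c "
from station import arm
print(arm.hand_in())"
```

```text
the job is handed in; nothing more can be done
None
```

I moved the cover to the new housing and snapped it home with both clips closed over it. I handed the job in at about 12.7 s with the fingers still pressing it down at about 10.6 N; the hand-in returned no verdict.

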